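# Set the tea display upright and lock its swivel stand

## Robot

A 7-joint arm with a two-finger parallel gripper is mounted at the origin on the work surface. World frame = base frame: x ahead of the robot, y to its left, z up, the work surface at z = 0. Lengths are in m, angles in rad, forces in N, time in s.
With the tool pointing down it reaches from about 0.4 to 0.85 m from the base axis. Payload 4.5 kg.
Tool frame: the origin (TCP) lies between the finger pads; the fingertips stand 19 mm ahead of it and the grasp point (between the pads) is the TCP; z points along the fingers, y is the direction in which the jaws open and shut (so a half turn about z gives the same grasp; the last joint's range is limited). The gripper opens to 88 mm and grips with 3 to 60 N. Pads are 18 mm wide; open, the fingers measure 123 mm over their backs; the gripper's body (75 mm by 187 mm) begins 45 mm behind the grasp point.
Start: joints at [1.273, 0.689, -0.195, 1.565, 0.157, 0.902, -0.215], TCP at [0.204, -0.591, 0.227] pointing down, gripper open.
Joint ranges: [-3.01, 3.01], [-0.46, 2.08], [-1.47, 1.51], [0.13, 2.56], [-1, 4.14], [0.04, 2.09], [-2.66, 2.66]. Speed limits (rad/s): [2.57, 2.57, 3.14, 3.14, 3.14, 3.14, 3.14].

## Interface

Orientations are given as a unit quaternion [x, y, z, w].
In Python, from plant import status, snapshot, finish_job, cut_out, tip_of gives the robot as it stands. The module is installed in compiled form; this text tells all that it offers.
- The arm moves only by the tool carry_out, never from a script. Its arguments are lists of equal length, an entry for each row: "linear": the shift along the world's x, y, z in m, a list of three; "roll": the turn about the world's z in rad. A call has 1 to 8 rows; each row is the pose to reach, as a shift and turn from the pose measured when the call began; what a row does not reach only later rows make up. A row lasts 1/12 s, in which the tool goes at most 41.7 mm and 7.16 degrees, less where a joint would pass 70% of its speed; a pose out of reach is approached as far as the arm can. A call with a gripper value outside its range is refused whole. "gripper" is the opening, from 0 (shut) to 1 (fully open), set as the call begins (left out, the last holds). The fingers move at their own pace and stop on an object; "grip_force" is the grip in N (left out, the last holds). Time passes only in rows, so rows that repeat a pose let the fingers close. It gives the time, the measured TCP pose, the force and the opening at its end, in the units of the state.
- status.get_state(): the state, without advancing time (a new reading comes with each control period).
- snapshot(name): name is "scene" or "side" or "wrist"; returns a dict with "img" (400x640x3 uint8, red, green, blue), "range_z" (400x640 float32, m along the optical axis (not along the pixel's ray), 0 where there is no reading), "fx", "fy", "cx", "cy" (pixels), "world_from_camera" (4x4, takes a point from camera to world coordinates). Camera axes: x right, y down, z forward; pixel columns grow to the right and rows downward; lengths in m; the calibration is good to about 2 mm. A picture is of the moment at which its call begins.
- finish_job(): hands the job in, once; it reports no verdict.
Trained networks look in a picture, given as the dict that the camera call returned (one of the last four; its "shot" number tells which), for a name from the list of things; names that differ only in an ending like _2 or _b are one class to them, and where a whole thing is asked for, a point or a joint stands for the part that bears it (a point fixed in the world has none). Each returns a list of dicts, best first, with "confidence" (0 to 1); they miss things now and then, are a little off and sometimes report something else, mostly with a low value. They report only what shows in the picture. A call takes as long as a camera call.
- cut_out(picture, query): "region" (400x640 bool, what is visible of it) and "pixel" ([column, row] in pixels, amid what is visible of it).
- tip_of(picture, query): "pixel" ([column, row] in pixels: a listed point, or the origin of a listed thing).
The state is a dict: "clock": time; "q": joint angles; "qd": joint speeds; "joint_torque": joint torques, N m; "tool_pos": TCP position; "eef_rot": TCP orientation; "contact_force": force on the tool from outside, world axes, zero at the start; "moment": the same for the moment, N m; "opening": opening from 0.0 (shut) to 1.0 (fully open).
Only numpy, scipy, OpenCV 4.12 (cv2) and the standard library are available. Lean on these libraries where they do the work, as an engineer would, in place of code of your own. Each camera call takes 0.05 s, during which the arm holds its last target.

## Task

On the tea tray stand two small swivel stands, one holding a display panel and one holding a panel of decorated tiles. Turn the display panel by the orange grip on its edge until it stands upright, then lock it by turning the brass knob on the same stand clockwise to its stop. Leave the stand with the tiles untouched.

Things in the scene. Friction and masses are not known exactly. Their poses are not given: they have to be found in the camera images.
- screen_stand: Fixed stand of the display. Origin: underside of its dark base (100 x 230 x 10 mm), 12 mm above the table; z up, y along the panel and pivot line, x roughly away from the robot. All coordinates here are in its frame, mm. Pivot line x=0, z=64. Lock knob on a 40 mm square post at y=-95 (top z=98), axis upright, x=0; thin post at y=78, top z=76.
- screen (a joint): Lean (rad) of the white panel, dark screen with bars, 130 x 64 x 10 mm. 0 upright, positive: top towards -x; -0.4 to 1.3, starts 0.6 to 1.05. Friction 0.14 N m; stays put, no click. Orange grip on a 36 mm stem (8 wide in y) at x=-68 sin, y=0, z=64+68 cos: cylinder along y, 18 mm dia. and long; pinch its flat ends (close along y), it turns in the grasp.
- lock (a joint): Turn (rad) of the display stand's brass knob, clockwise from above. 0 unlocked: bar along the stand's y; 1.4 the stop, locked: bar nearly along x. Starts 0 to 0.12; friction 0.04 N m, stays put. Bar grip 44 mm long, 14 wide, z=106 to 136 in the stand's frame, over a black disc 38 mm in diameter, z=98 to 106.
- tile_stand: The other fixed stand: same base, posts, orange grip and brass knob, same origin and axes, but its wooden panel has three white tiles with blue diamonds. Not to be touched by the robot.

How it is judged:
By the outcome, as a careful person would: the job done as asked, in the order asked, and still so for the second after the job is handed in, with the robot touching nothing.
It also fails if it takes over 42 s, if anything falls off the work surface, if the arm or the gripper's body presses on something with over 40 N, if the wrist force passes 120 N, or if a joint passes its speed limit or range.

## Working session

There is one attempt and no reset: what is moved stays moved. The work goes in short steps, Python scripts to look and compute and a tool call to move; the robot and the scene stay as the last step left them, time stands still between calls to the robot, and variables do not carry over. Pictures are saved under pics/ and viewed, and the job is handed in when it is done.

Besides the shell and the picture viewer there is one more tool, called by a JSON object that holds its "method" and its "body", one argument or row to a line. carry_out: Moves the arm, as the interface text tells. Its arguments: {"type":"object","properties":{"linear":{"type":"array"},"roll":{"type":"array"},"gripper":{"type":"number"},"grip_force":{"type":"number"}},"required":["linear","roll"]}

```bash
mkdir -p pics; cat > h.py <<'E'
import numpy as np, cv2, pickle
from plant import status, snapshot, finish_job, cut_out, tip_of
def save(p,n): cv2.imwrite(f'pics/{n}.png',cv2.cvtColor(p['img'],cv2.COLOR_RGB2BGR))
def cloud(p):
    z=p['range_z'];v,u=np.mgrid[0:400,0:640]
    P=np.stack([(u-p['cx'])/p['fx']*z,(v-p['cy'])/p['fy']*z,z],-1)
    W=p['world_from_camera'];P=P@W[:3,:3].T+W[:3,3];P[z<=0]=np.nan;return P
E
python3 - <<'E'
from h import *
s=status.get_state();print(s)
for n in ['scene','side']:
    p=snapshot(n);save(p,n+'0');pickle.dump(p,open(n+'0.pkl','wb'))
    print(n,p['world_from_camera'].round(3).tolist(),p['fx'])
    C=cloud(p)
    for q in ['screen_stand','screen','lock','tile_stand']:
        for r in cut_out(p,q)[:3]:
            m=r['region'];print(q,r['confidence'],r['pixel'],m.sum(),np.nanmedian(C[m],0).round(3))
        for r in tip_of(p,q)[:3]: print('  tip',q,r)
E
```

```text
{'clock': 0.0, 'q': array([ 1.27278832,  0.68993651, -0.19451132,  1.56631183,  0.15731663,
        0.90249161, -0.21513328]), 'qd': array([-0.00101933,  0.00102916,  0.00062332,  0.00061973, -0.00060554,
        0.00048567,  0.00046391]), 'joint_torque': array([ 5.91103490e-04, -5.27551317e+01, -1.26679312e+00, -1.53427273e+01,
       -5.26854582e-02,  6.61531580e-03,  1.83748780e-04]), 'tool_pos': array([ 0.20333759, -0.59033254,  0.22624819]), 'eef_rot': array([ 9.86264511e-01,  1.65171256e-01, -2.15778309e-04, -8.50336768e-04]), 'contact_force': array([ 0.79273279,  0.02872339, -0.38912581]), 'moment': array([ 0.04330177, -0.01281113,  0.08259115]), 'opening': 0.9977857963687989}
scene [[0.052, 0.766, -0.641, 1.058], [0.999, -0.05, 0.021, -0.075], [-0.016, -0.641, -0.767, 0.718], [0.0, 0.0, 0.0, 1.0]] 374.60941353265645
screen_stand 0.9 [263.5, 227.2] 5158 [ 0.577 -0.17   0.065]
  tip screen_stand {'pixel': [270.6, 232.9], 'confidence': 0.83}
screen 0.61 [265.9, 216.6] 1934 [ 0.572 -0.156  0.083]Traceback (most recent call last):
  File "<stdin>", line 10, in <module>
ValueError: it knows: screen_stand, tile_stand
```

```bash
python3 - <<'E'
from h import *
for n in ['scene','side','wrist']:
    p=snapshot(n);save(p,n+'1');
    C=cloud(p); 
    print(n,p['world_from_camera'].round(3).tolist(),p['fx'])
    for q in ['screen_stand','screen','lock','tile_stand']:
        for r in cut_out(p,q)[:3]:
            m=r['region'];p[q]=m;print(q,r['confidence'],r['pixel'],m.sum(),np.nanmedian(C[m],0).round(3))
        if 'stand' in q:
          for r in tip_of(p,q)[:3]: print('  tip',q,r)
    pickle.dump(p,open(n+'1.pkl','wb'))
E
```

```text
scene [[0.052, 0.766, -0.641, 1.058], [0.999, -0.05, 0.021, -0.075], [-0.016, -0.641, -0.767, 0.718], [0.0, 0.0, 0.0, 1.0]] 374.60941353265645
screen_stand 0.81 [263.2, 225.8] 5181 [ 0.577 -0.171  0.065]
  tip screen_stand {'pixel': [269.6, 237.5], 'confidence': 0.78}
screen 0.81 [268.9, 211.6] 1908 [ 0.572 -0.155  0.083]
screen 0.4 [262.1, 227.8] 5253 [ 0.577 -0.17   0.065]
lock 0.91 [221.8, 191.3] 389 [ 0.548 -0.251  0.135]
tile_stand 0.56 [428.4, 212.7] 5183 [0.568 0.188 0.066]
  tip tile_stand {'pixel': [430.4, 223.6], 'confidence': 0.73}
side [[-1.0, -0.008, 0.005, 0.529], [-0.009, 0.581, -0.814, 0.601], [0.003, -0.814, -0.581, 0.555], [0.0, 0.0, 0.0, 1.0]] 391.82545024770025
screen_stand 0.76 [301.5, 187.0] 3169 [ 0.556 -0.144  0.024]
  tip screen_stand {'pixel': [297.4, 197.5], 'confidence': 0.98}
screen 0.76 [301.7, 172.1] 494 [ 0.56  -0.143  0.096]
lock 0.71 [309.6, 139.9] 241 [ 0.54  -0.236  0.131]
tile_stand 0.86 [297.7, 329.0] 8974 [0.55  0.238 0.024]
  tip tile_stand {'pixel': [297.7, 333.5], 'confidence': 0.62}
wrist [[0.326, -0.897, -0.3, 0.28], [-0.945, -0.309, -0.104, -0.564], [0.001, 0.317, -0.948, 0.384], [0.0, 0.0, 0.0, 1.0]] 287.1246462099206
```

View pics/scene1.png

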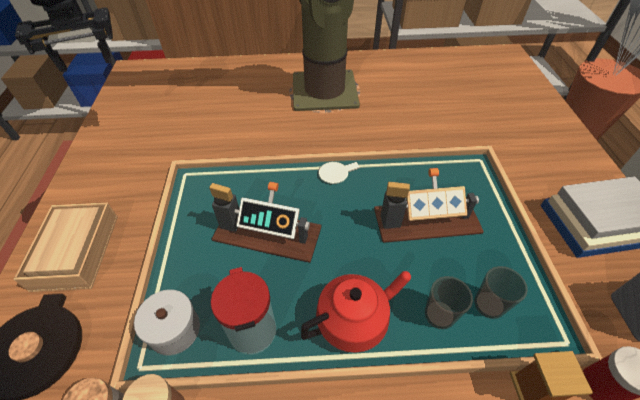

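View pics/side1.png

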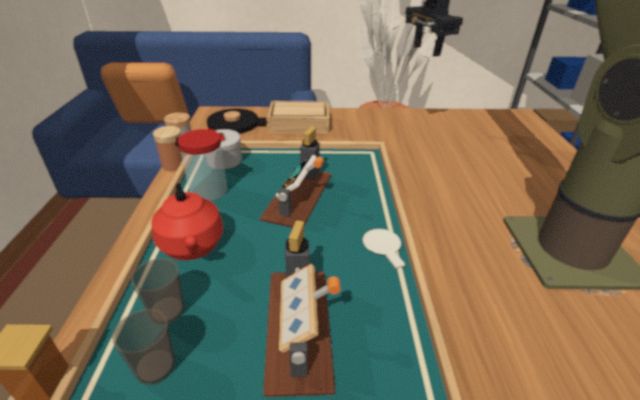

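```bash
python3 - <<'E'
from h import *
allb=[];org=[];kn=[];pan=[];
for n in ['scene','side']:
    p=pickle.load(open(n+'1.pkl','rb'));C=cloud(p);m=p['screen_stand']
    hsv=cv2.cvtColor(p['img'],cv2.COLOR_RGB2HSV)
    mm=cv2.dilate(m.astype(np.uint8),np.ones((25,25)))>0
    o=mm&(hsv[...,0]<14)&(hsv[...,1]>170)&(hsv[...,2]>120)&(C[...,2]>0.07)&(C[...,0]<.58)
    k=p['lock']
    b=m&(abs(C[...,2]-0.022)<0.004)
    print(n,'orange',o.sum(),np.median(C[o],0).round(4) if o.any() else None,C[o].min(0),C[o].max(0))
    K=C[k];K=K[(K[:,2]>.136)]; print('knob z',np.nanpercentile(C[k][:,2],[5,50,95]),len(K),np.nanmean(K,0))
    r=cv2.minAreaRect(K[:,:2].astype(np.float32)*1000);print('knobrect',r)
    B=C[b];r=cv2.minAreaRect(B[:,:2].astype(np.float32)*1000);print('base',len(B),r)
    allb.append(B);kn.append(K)
    cv2.imwrite(f'pics/{n}c.png',cv2.resize(cv2.cvtColor(p['img'],cv2.COLOR_RGB2BGR)[120:270,190:340],None,fx=4,fy=4,interpolation=cv2.INTER_CUBIC))
B=np.vstack(allb);print('both',cv2.minAreaRect(B[:,:2].astype(np.float32)*1000),cv2.boxPoints(cv2.minAreaRect(B[:,:2].astype(np.float32)*1000)))
E
```

```text
scene orange 52 [ 0.5268 -0.1442  0.1275] [ 0.51995095 -0.1549477   0.12150351] [ 0.53282274 -0.13586791  0.13263043]
knob z [0.1130719  0.13455423 0.14970596] 181 [ 0.54457935 -0.25007235  0.14587311]
knobrect ((542.08203125, -250.6388702392578), (44.42298126220703, 15.172247886657715), 67.36140441894531)
base 2037 ((569.7371215820312, -168.2079620361328), (228.88552856445312, 99.51311492919922), 72.08770751953125)
side orange 38 [ 0.519  -0.1353  0.1227] [ 0.51014094 -0.1483811   0.11276292] [ 0.52554363 -0.13292316  0.12843415]
knob z [0.11332418 0.13083997 0.14895292] 94 [ 0.54072529 -0.24121239  0.14477569]
knobrect ((540.4228515625, -245.7044677734375), (40.78660202026367, 14.871753692626953), 64.5667953491211)
base 1593 ((538.8197021484375, -286.320556640625), (478.9970703125, 117.60794067382812), 77.30982208251953)
both ((539.5891723632812, -286.30169677734375), (478.5675048828125, 119.38624572753906), 76.91849517822266) [[ 427.28638  -505.86508 ]
 [ 543.57446  -532.8866  ]
 [ 651.89197   -66.73831 ]
 [ 535.6039    -39.716797]]
```

View pics/scenec.png

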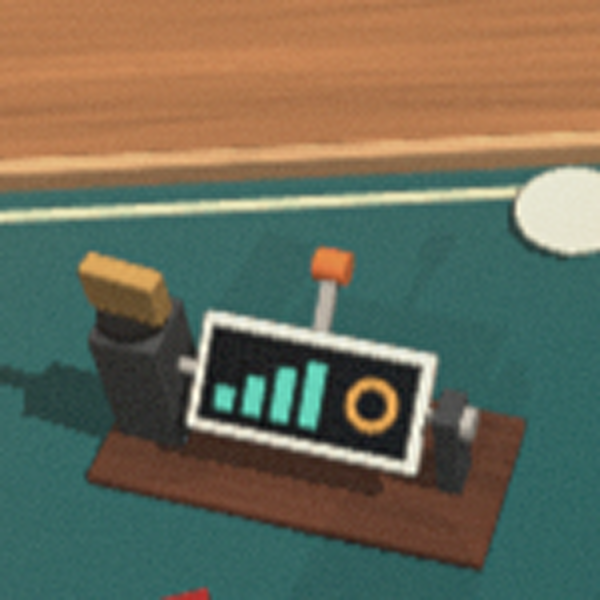

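View pics/sidec.png

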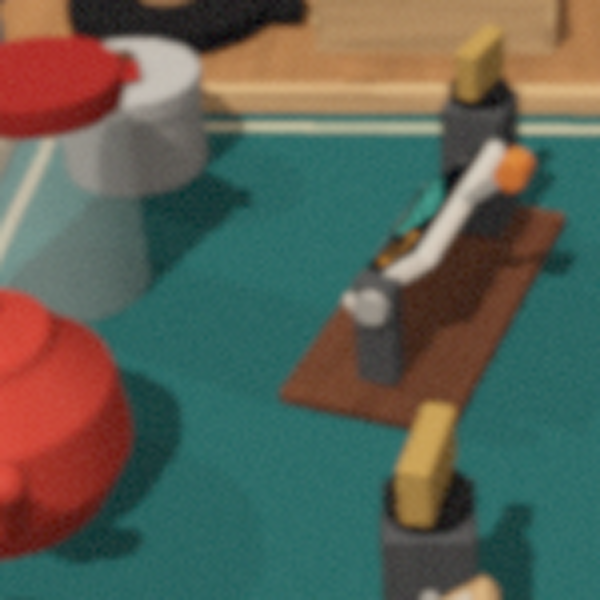

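```bash
cat > ov.py <<'E'
from h import *
def proj(p,P):
    W=np.linalg.inv(p['world_from_camera']);c=P@W[:3,:3].T+W[:3,3]
    return np.stack([c[:,0]/c[:,2]*p['fx']+p['cx'],c[:,1]/c[:,2]*p['fy']+p['cy']],-1)
def model(ox,oy,yaw,th,lk):
    R=np.array([[np.cos(yaw),-np.sin(yaw),0],[np.sin(yaw),np.cos(yaw),0],[0,0,1]])
    L=[]
    def loop(q): L.append(np.array(q,float))
    loop([(-50,-115,10),(50,-115,10),(50,115,10),(-50,115,10)])
    loop([(-20,-115,98),(20,-115,98),(20,-75,98),(-20,-75,98)])
    s,c=np.sin(th),np.cos(th)
    for z in (106,136):
        q=[]
        for a,b in((-7,-22),(7,-22),(7,22),(-7,22)):
            # clockwise lk
            q.append((a*np.cos(lk)+b*np.sin(lk),-a*np.sin(lk)+b*np.cos(lk)-95,z))
        loop(q)
    for d in(-5,5):
        loop([(-s*w+c*d,y,64+c*w+s*d) for y,w in((-65,-32),(65,-32),(65,32),(-65,32))])
    g=np.array([-68*s,0,64+68*c]);t=np.linspace(0,6.3,16)
    for y in(-9,9): loop([(g[0]+9*np.cos(a),y,g[2]+9*np.sin(a)) for a in t])
    return [(l@R.T+[0,0,12])/1000+[ox,oy,0] for l in L]
def draw(p,pose,name,box=(190,120,340,270),k=4):
    x0,y0,x1,y1=box
    im=cv2.resize(cv2.cvtColor(p['img'],cv2.COLOR_RGB2BGR)[y0:y1,x0:x1],None,fx=k,fy=k,interpolation=cv2.INTER_CUBIC)
    for l in model(*pose):
        q=((proj(p,l)-[x0,y0]+.5)*k).astype(int);cv2.polylines(im,[q],True,(255,0,255),1)
    cv2.imwrite(f'pics/{name}.png',im)
E
python3 - <<'E'
from ov import *
yaw=np.deg2rad(72.09-90)
pose=(0.5697+.003,-0.1682+.008,yaw,.8,.08)
for n in['scene','side']:
    draw(pickle.load(open(n+'1.pkl','rb')),pose,n+'ov1')
E
```

```text
(no output)
```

View pics/sceneov1.png

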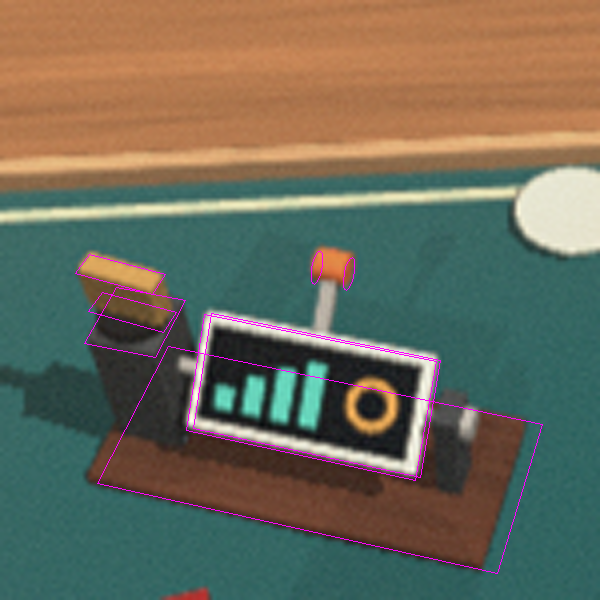

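View pics/sideov1.png

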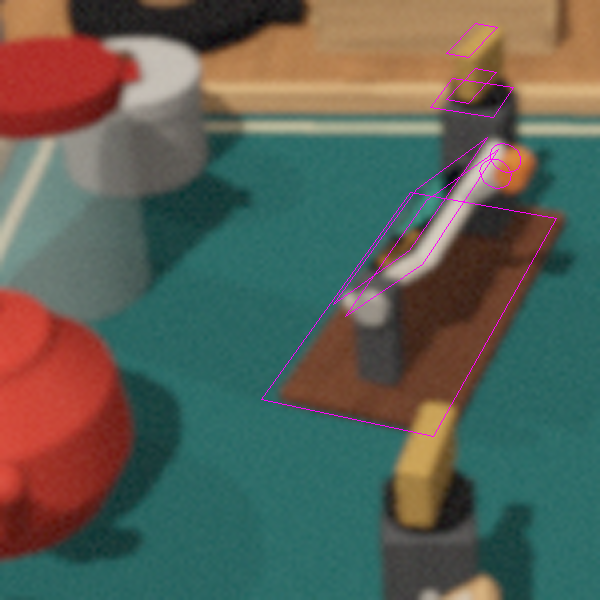

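```bash
cat > fit.py <<'E'
from ov import *
from scipy.optimize import least_squares
from scipy.spatial.transform import Rotation as Ro
S=np.array
cr=lambda q:S(q,float)/4+[190,120]-.5+.0
sc=pickle.load(open('scene1.pkl','rb'));si=pickle.load(open('side1.pkl','rb'))
def pts(pose):
    L=model(*pose)
    return L
# (loop, idx, crop px)
scp=[(0,1,(86,481)),(0,2,(483,569)),(0,3,(526,416)),(3,0,(90,252)),(3,3,(164,273)),(3,2,(162,292)),(3,1,(80,270)),
 (5,3,(207,312)),(5,2,(438,354)),(5,1,(418,476)),(5,0,(187,430)),]
sip=[(0,2,(281,397)),(0,3,(427,430)),(0,0,(567,215)),]
def pj(p,P,e):
    q=dict(p);D=np.eye(4);D[:3,:3]=Ro.from_rotvec(e[:3]).as_matrix();D[:3,3]=e[3:]
    q['world_from_camera']=p['world_from_camera']@D;return proj(q,P)
def res(v,full=False):
    L=model(*v[:5]);r=[]
    for p,pp,e in((sc,scp,v[5:11]),(si,sip,v[11:17])):
        a=np.array([L[l][i] for l,i,_ in pp]);r.append(pj(p,a,e)-cr([c for *_,c in pp]))
    g=(L[6].mean(0)+L[7].mean(0))/2
    r.append(pj(sc,g[None],v[5:11])-cr([(332,267)]));r.append(pj(si,g[None],v[11:17])-cr([(517,169)]))
    r=np.vstack(r)
    if full:return r
    return np.r_[r.ravel()/.5,v[5:8]/.003,v[8:11]/.002,v[11:14]/.003,v[14:17]/.002]
s=least_squares(res,np.r_[.57,-.165,-.31,.8,.08,np.zeros(12)],x_scale=np.r_[.01,.01,.1,.1,.1,np.full(12,.003)])
if __name__=='__main__':
    print(s.x[:5].round(4),s.cost);print(s.x[5:].round(4));print(res(s.x,True).round(1).tolist())
    for n,p,e in(('scene',sc,s.x[5:11]),('side',si,s.x[11:17])):
        q=dict(p);D=np.eye(4);D[:3,:3]=Ro.from_rotvec(e[:3]).as_matrix();D[:3,3]=e[3:];q['world_from_camera']=p['world_from_camera']@D
        draw(q,s.x[:5],n+'ov2')
E
python3 fit.py
```

```text
[ 0.5658 -0.1616 -0.3184  0.8752  0.041 ] 128.33501426090305
[ 0.0027  0.0031 -0.0002 -0.0016 -0.0015 -0.0047 -0.0011  0.0001 -0.0019
  0.0018  0.0005 -0.0017]
[[2.7, -0.8], [2.1, -0.1], [2.9, 1.4], [-0.4, -0.0], [0.3, -0.7], [-2.2, -0.5], [-1.1, 0.3], [-0.4, -0.3], [-1.1, 1.0], [-1.9, 0.0], [-0.9, -1.0], [-2.7, -0.8], [3.8, 0.6], [-0.5, 0.1], [0.2, 0.6], [-0.6, 0.1]]
```

```bash
cd pics; python3 -c "
import cv2,numpy as np
cv2.imwrite('ov2b.png',cv2.resize(np.hstack([cv2.imread('sceneov2.png'),cv2.imread('sideov2.png')]),(800,400),interpolation=cv2.INTER_AREA))"
```

```text
(no output)
```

View pics/ov2b.png

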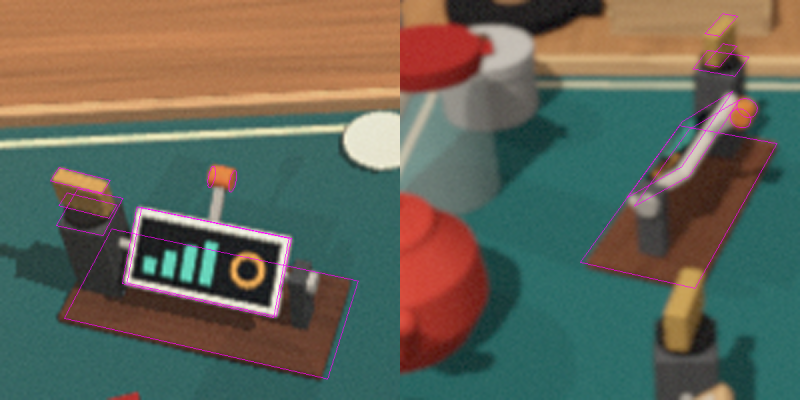

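{"method": "carry_out", "body": {
  "linear": [
    [0.023,0.03,0.01],
    [0.046,0.06,0.02],
    [0.069,0.09,0.03],
    [0.092,0.12,0.035],
    [0.115,0.15,0.04],
    [0.138,0.18,0.045],
    [0.161,0.21,0.05],
    [0.184,0.24,0.05]
  ],
  "roll": [-0.08,-0.16,-0.24,-0.32,-0.4,-0.48,-0.56,-0.64],
  "gripper": 0.6
}}

```text
clock: 1.92
tool_pos: [0.389, -0.3497, 0.2782]
eef_rot: [0.988, -0.156, 0.001, 0.001]
contact_force: [1.0, -0.6, -0.3]
opening: 0.599
```

{"method": "carry_out", "body": {
  "linear": [
    [0.023,0.03,0],
    [0.046,0.06,0],
    [0.069,0.09,0],
    [0.092,0.12,0],
    [0.115,0.15,0],
    [0.135,0.175,0],
    [0.135,0.175,0]
  ],
  "roll": [0,0,0,0,0,0,0]
}}

```text
clock: 2.5
tool_pos: [0.5291, -0.1664, 0.2781]
eef_rot: [0.989, -0.15, 0.003, -0.002]
contact_force: [1.4, 0.4, 0.4]
opening: 0.595
```

```bash
python3 - <<'E'
from ov import *
s=status.get_state();print(s['clock'],s['tool_pos'],s['eef_rot'],s['q'],s['opening'],s['contact_force'])
p=snapshot('wrist');save(p,'wrist2');pickle.dump(p,open('wrist2.pkl','wb'))
p2=dict(p);
print(p['world_from_camera'].round(3).tolist())
E
```

```text
2.5 [ 0.52905219 -0.16635897  0.27813958] [ 0.9887404  -0.1495996   0.00270527 -0.00224885] [ 0.22738891  0.52776622 -0.00465058  1.7263224  -0.00328807  0.8824443
 -1.6456654 ] 0.5953287284600357 [1.42740056 0.43130775 0.38448153]
[[-0.296, -0.908, -0.297, 0.606], [-0.955, 0.28, 0.096, -0.191], [-0.004, 0.312, -0.95, 0.435], [0.0, 0.0, 0.0, 1.0]]
```

View pics/wrist2.png

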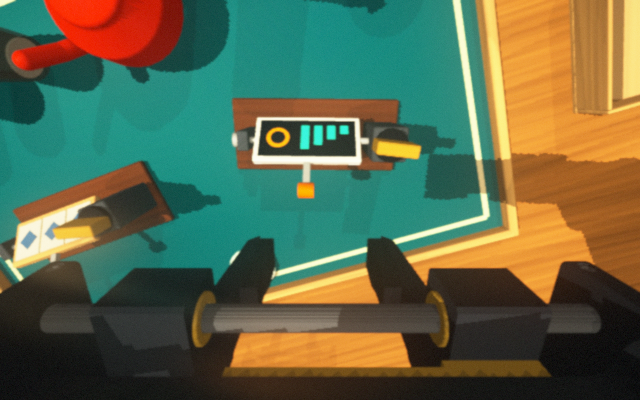

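```bash
cat > wr.py <<'E'
from ov import *
def meas(p,draw_=None):
    C=cloud(p);hsv=cv2.cvtColor(p['img'],cv2.COLOR_RGB2HSV);u=np.mgrid[0:400,0:640][1]
    near=(np.hypot(C[...,0]-.56,C[...,1]+.17)<.16)
    o=near&(hsv[...,0]<16)&(hsv[...,1]>180)&(hsv[...,2]>150)&(C[...,2]>.09)
    n,l,st,_=cv2.connectedComponentsWithStats(o.astype(np.uint8));
    for i in range(1,n):
        if st[i,4]>25: P=C[l==i];print('orange',st[i],np.median(P,0).round(4),cv2.minAreaRect((P[:,:2]*1000).astype(np.float32)),P[:,2].max())
    for r in cut_out(p,'lock')[:2]:
        K=C[r['region']];K=K[K[:,2]>.140];print('knob',r['confidence'],r['pixel'],len(K),len(K) and (np.nanmedian(K,0).round(4),cv2.minAreaRect((K[:,:2]*1000).astype(np.float32))))
    for r in cut_out(p,'screen_stand')[:2]:
        B=C[r['region']];z=B[:,2];print('stand',r['confidence'],r['pixel'])
        B=B[abs(z-.022)<.004];print(len(B),cv2.minAreaRect((B[:,:2]*1000).astype(np.float32)), np.median(B[:,2]))
    return C
E
python3 - <<'E'
from wr import *
p=snapshot('wrist');pickle.dump(p,open('wrist2.pkl','wb'));C=meas(p)
draw(p,(0.5658,-.1616,-.3184,.875,.04),'wov',(220,80,440,220),3)
E
```

```text
orange [294 182  15   4  33] [ 0.5272 -0.149   0.1237] ((527.3871459960938, -148.05030822753906), (16.082252502441406, 2.371318817138672), 66.96397399902344) 0.12705382833302997
knob 0.67 [387.7, 146.0] 625 (array([ 0.5399, -0.2506,  0.1471]), ((539.227294921875, -251.3083038330078), (43.666690826416016, 14.030047416687012), 66.19921112060547))
stand 0.95 [310.2, 135.8]
4744 ((565.508544921875, -169.00494384765625), (229.873291015625, 99.45748138427734), 72.56494140625) 0.02125648423562626
stand 0.35 [303.2, 141.4]
15 ((558.8630981445312, -154.25392150878906), (150.11795043945312, 62.765228271484375), 56.56679916381836) 0.02179540774511962
```

View pics/wov.png

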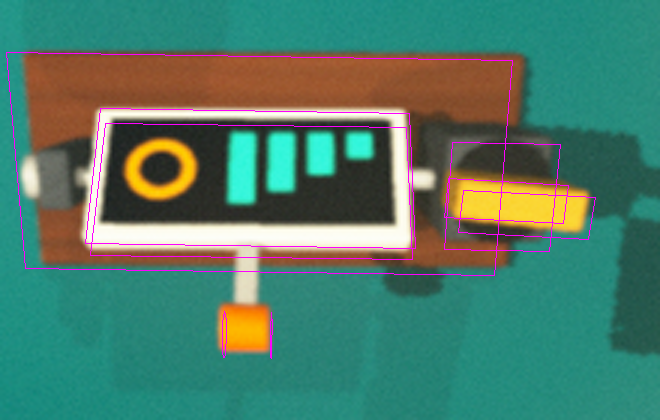

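```bash
python3 - <<'E'
from wr import *
from scipy.optimize import least_squares
p=pickle.load(open('wrist2.pkl','rb'));C=cloud(p);hsv=cv2.cvtColor(p['img'],cv2.COLOR_RGB2HSV)
yaw=np.deg2rad(72.5-90);R=np.array([[np.cos(yaw),-np.sin(yaw)],[np.sin(yaw),np.cos(yaw)]])
kn=np.array([.540,-.251]);O=kn-R@[0,-.095];print('O',O)
L=C.copy();L[...,:2]=(C[...,:2]-O)@R;L[...,2]-=.012;L*=1000
sub=np.s_[178:202,285:325]
o=np.zeros((400,640),bool);o[sub]=True
o&=(hsv[...,0]<25)&(hsv[...,1]>150)&(L[...,2]>85)
P=L[o];print(len(P),np.percentile(P,[2,50,98],axis=0).round(1))
# circle fit in xz
f=lambda v:np.hypot(P[:,0]-v[0],P[:,2]-v[1])-9
s=least_squares(f,[-45,108],loss='soft_l1');print('circle',s.x,np.std(s.fun))
f=lambda v:np.hypot(P[:,0]+68*np.sin(v[0]),P[:,2]-64-68*np.cos(v[0]))-9
s=least_squares(f,[.8],loss='soft_l1');print('th',s.x,np.std(s.fun))
# panel points
q=(abs(L[...,1])<60)&(abs(L[...,0])<45)&(L[...,2]>30)&(L[...,2]<100)
Q=L[q];Q=Q[np.hypot(Q[:,0],Q[:,2]-64)<33];c=Q.mean(0);w=np.linalg.svd(Q-c,full_matrices=False)[2][2];print('panel n',w,c,np.arctan2(w[2],w[0]))
E
```

```text
O [ 0.56856705 -0.16039689]
239 [[-58.3  -9.6 110. ]
 [-48.9  -0.8 115.8]
 [-42.6   7.3 118.2]]
circle [-51.22299016 108.19399892] 0.6073565164899918
th [0.86003556] 0.6386865997748792
panel n [-0.64182544  0.00241742 -0.76684696] [-2.17642995e-01 -4.06577872e-02  7.02573485e+01] -2.2676751076363044
```

{"method": "carry_out", "body": {
  "linear": [
    [-0.005,0.01,-0.01],
    [-0.01,0.02,-0.03],
    [-0.01,0.02,-0.06],
    [-0.01,0.02,-0.09],
    [-0.01,0.02,-0.12],
    [-0.01,0.02,-0.14],
    [-0.01,0.02,-0.157],
    [-0.01,0.02,-0.157]
  ],
  "roll": [0,0,0,0,0,0,0,0]
}}

```text
clock: 3.37
tool_pos: [0.5101, -0.1574, 0.1184]
eef_rot: [0.987, -0.158, -0.002, 0.001]
contact_force: [-0.2, -0.1, -0.2]
opening: 0.599
```

```bash
python3 - <<'E'
from ov import *
s=status.get_state();print(s['clock'],s['tool_pos'],s['eef_rot'],s['opening'],s['contact_force'])
p=snapshot('wrist');save(p,'wrist3');p=snapshot('side')
cv2.imwrite('pics/side3.png',cv2.resize(cv2.cvtColor(p['img'],cv2.COLOR_RGB2BGR)[100:250,200:400],None,fx=4,fy=4))
E
```

```text
3.3667 [ 0.51011328 -0.15742895  0.11842692] [ 0.98746717 -0.15779986 -0.00244767  0.00134002] 0.5985418184386895 [-0.2276303  -0.0601629  -0.18189043]
```

View pics/wrist3.png

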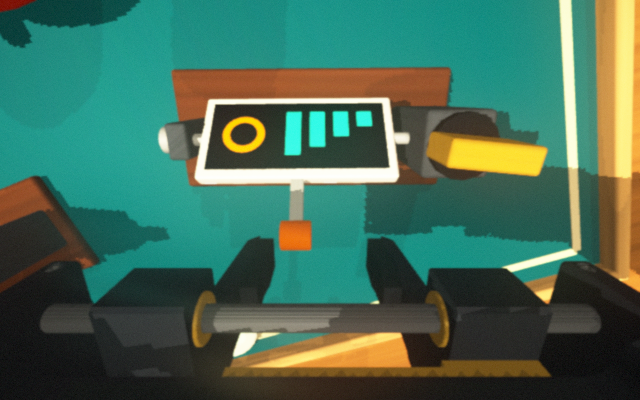

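View pics/side3.png

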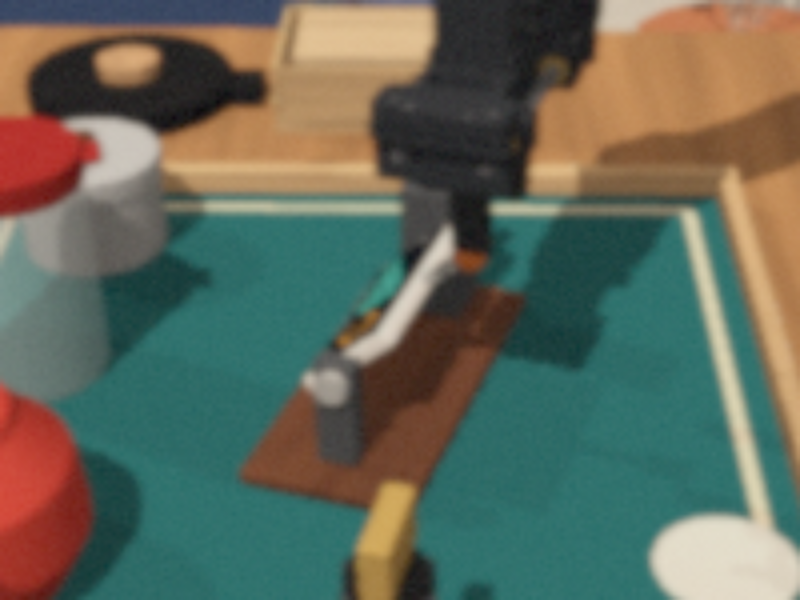

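```bash
python3 - <<'E'
from ov import *
s=status.get_state();print(s['clock'],s['tool_pos'],s['eef_rot'],abs(s['qd']).max(),s['contact_force'])
p=snapshot('wrist');C=cloud(p);pickle.dump(p,open('wrist3.pkl','wb'))
hsv=cv2.cvtColor(p['img'],cv2.COLOR_RGB2HSV)
o=np.zeros((400,640),bool);o[215:255,275:315]=True
o&=(hsv[...,0]<25)&(hsv[...,1]>150)&(C[...,2]>.09)
P=C[o];print(len(P),np.percentile(P,[2,50,98],axis=0).round(4))
O=np.array([0.568567,-.160397]);yaw=np.deg2rad(-17.5);R=np.array([[np.cos(yaw),-np.sin(yaw)],[np.sin(yaw),np.cos(yaw)]])
L=C.copy();L[...,:2]=(C[...,:2]-O)@R;L[...,2]-=.012;L*=1000;P=L[o]
print(np.percentile(P,[2,50,98],axis=0).round(1))
from scipy.optimize import least_squares
f=lambda v:np.hypot(P[:,0]-v[0],P[:,2]-v[1])-9
print(least_squares(f,[-45,108],loss='soft_l1').x)
t=s['tool_pos'];print('tcp in stand',(t[:2]-O)@R*1000,t[2]*1000-12)
E
```

```text
3.4667 [ 0.51245202 -0.15748874  0.12127343] [ 9.87517757e-01 -1.57500983e-01  2.73572271e-04  1.43024717e-03] 0.029057329319116428 [1.20828938 0.16670602 0.7544375 ]
854 [[ 0.5135 -0.1551  0.1201]
 [ 0.5232 -0.1465  0.1279]
 [ 0.5296 -0.1375  0.1298]]
[[-57.   -9.  108.1]
 [-47.6  -0.5 115.9]
 [-42.3   7.9 117.8]]
[-51.30683638 108.23352424]
tcp in stand [-54.39233815 -14.10044328] 109.27343427105741
```

{"method": "carry_out", "body": {
  "linear": [
    [0.003,0.006,0],
    [0.007,0.012,-0.001],
    [0.007,0.012,-0.001],
    [0.007,0.012,-0.001]
  ],
  "roll": [0,0,0,0]
}}

```text
clock: 3.85
tool_pos: [0.5212, -0.1444, 0.1216]
eef_rot: [0.988, -0.156, 0.002, 0.001]
contact_force: [0.3, -0.1, 0.7]
opening: 0.597
```

```bash
python3 - <<'E'
from ov import *
O=np.array([0.568567,-.160397]);yaw=np.deg2rad(-17.5);R=np.array([[np.cos(yaw),-np.sin(yaw)],[np.sin(yaw),np.cos(yaw)]])
for i in range(3):
    s=status.get_state();t=s['tool_pos'];print(s['clock'],t,'tcp in stand',(t[:2]-O)@R*1000,t[2]*1000-12,s['contact_force']);p=snapshot('wrist')
save(p,'wrist4')
E
```

```text
3.85 [ 0.52115371 -0.14442487  0.12163361] tcp in stand [-50.02176636   0.97543732] 109.63361434617998 [ 0.32631655 -0.1470188   0.73125133]
3.9 [ 0.52069352 -0.14490846  0.12146181] tcp in stand [-50.31524202   0.37584883] 109.46181427537468 [-0.04097647  0.59598765 -0.16034949]
3.95 [ 0.52042302 -0.14523821  0.12131769] tcp in stand [-5.04740633e+01 -1.99832541e-02] 109.3176857231814 [-0.96680906  0.24104745  0.03381167]
```

View pics/wrist4.png

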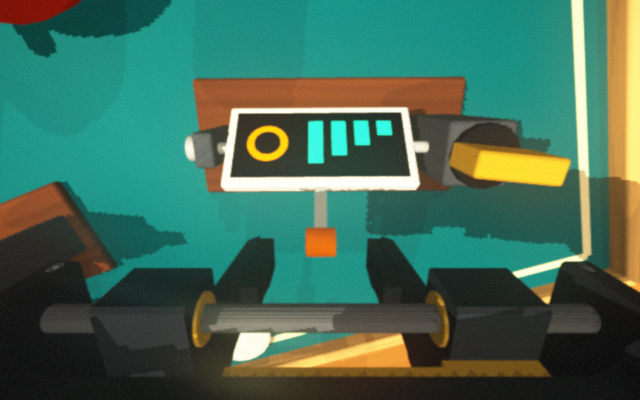

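{"method": "carry_out", "body": {
  "linear": [
    [0,0,-0.001],
    [0,0,-0.001],
    [0,0,-0.001],
    [0,0,-0.001],
    [0,0,-0.001],
    [0,0,-0.001]
  ],
  "roll": [0,0,0,0,0,0],
  "gripper": 0.0,
  "grip_force": 20
}}

```text
clock: 4.5
tool_pos: [0.5202, -0.1455, 0.1202]
eef_rot: [0.988, -0.157, 0.001, 0.002]
contact_force: [-0.1, 0.2, -0.1]
opening: 0.172
```

```bash
python3 - <<'E'
from ov import *
O=np.array([0.568567,-.160397]);yaw=np.deg2rad(-17.5);R=np.array([[np.cos(yaw),-np.sin(yaw)],[np.sin(yaw),np.cos(yaw)]])
s=status.get_state();t=s['tool_pos'];print(s['clock'],t,'tcp in stand',(t[:2]-O)@R*1000,t[2]*1000-12,s['contact_force'],s['opening'])
d=np.array([0,0,0.])
th0=.866
for th in np.linspace(th0,0,9)[1:]:
    dx=-.068*(np.sin(th)-np.sin(th0));print(round(th,2),(R@[dx,0]).round(4),round(.068*(np.cos(th)-np.cos(th0)),4))
E
```

```text
4.5 [ 0.52021703 -0.14549343  0.12020419] tcp in stand [-50.59377174  -0.32532812] 108.20418924724379 [-0.10637086  0.21558056 -0.10048259] 0.17224219137212604
0.76 [ 0.0048 -0.0015] 0.0053
0.65 [ 0.0102 -0.0032] 0.0101
0.54 [ 0.016 -0.005] 0.0142
0.43 [ 0.0222 -0.007 ] 0.0177
0.32 [ 0.0287 -0.0091] 0.0204
0.22 [ 0.0355 -0.0112] 0.0224
0.11 [ 0.0424 -0.0134] 0.0235
0.0 [ 0.0494 -0.0156] 0.0239
```

```bash
python3 - <<'E'
from ov import *
p=snapshot('wrist')
s=status.get_state();print(s['opening'],s['contact_force'])
save(p,'wrist5');p=snapshot('side');cv2.imwrite('pics/side5.png',cv2.resize(cv2.cvtColor(p['img'],cv2.COLOR_RGB2BGR)[130:205,270:370],None,fx=8,fy=8,interpolation=cv2.INTER_CUBIC))
s=status.get_state();print(s['opening'],s['contact_force'])
E
```

```text
0.12380672951632356 [-0.21828684 -0.1299964  -0.72284875]
0.07958591160959962 [-0.35921723 -0.57541462  0.71173535]
```

View pics/wrist5.png

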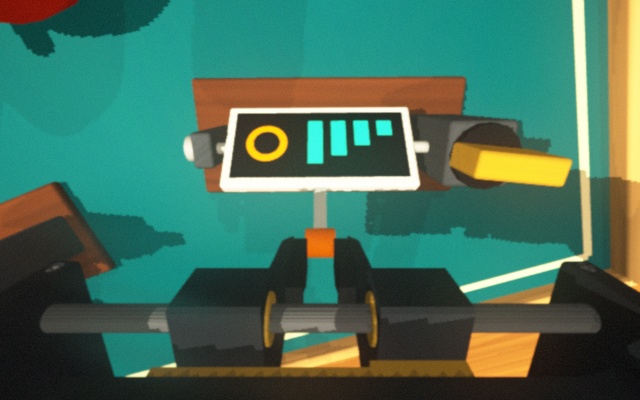

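View pics/side5.png

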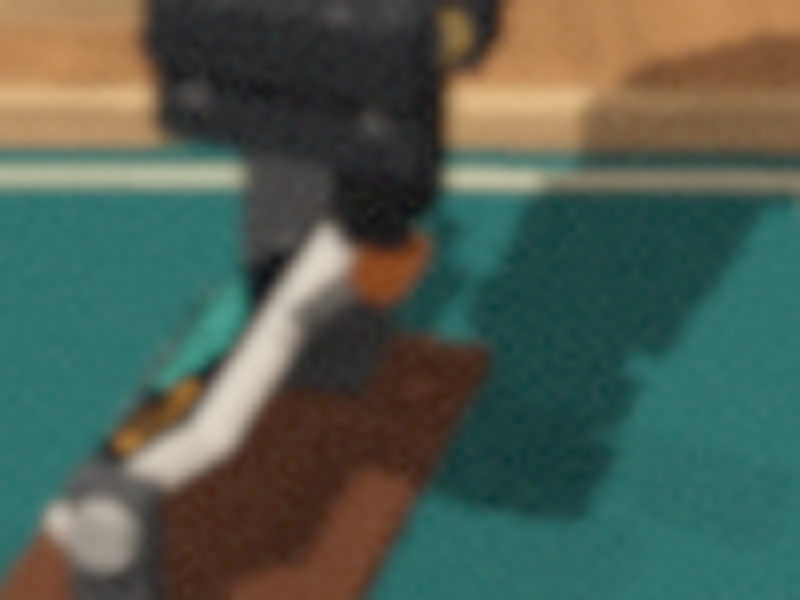

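```bash
python3 - <<'E'
from ov import *
p=snapshot('side');C=cloud(p);s=status.get_state();print(s['opening'],s['contact_force'],s['tool_pos'])
O=np.array([0.568567,-.160397]);yaw=np.deg2rad(-17.5);R=np.array([[np.cos(yaw),-np.sin(yaw)],[np.sin(yaw),np.cos(yaw)]])
L=C.copy();L[...,:2]=(C[...,:2]-O)@R;L[...,2]-=.012;L*=1000
for v in range(140,170,2):
    print(v,[tuple(L[v,u].round(0).astype(int)) for u in (312,315,318,321,324)], p['img'][v,318])
save(p,'side6')
E
```

```text
0.03639765563717753 [ 1.45777507 -0.85007283  0.56479883] [ 0.52025669 -0.14541888  0.12018651]
140 [(np.int64(-68), np.int64(94), np.int64(211)), (np.int64(-74), np.int64(94), np.int64(212)), (np.int64(-79), np.int64(92), np.int64(212)), (np.int64(-85), np.int64(93), np.int64(213)), (np.int64(-62), np.int64(-10), np.int64(159))] [39 41 44]
142 [(np.int64(-66), np.int64(87), np.int64(203)), (np.int64(-72), np.int64(89), np.int64(205)), (np.int64(-80), np.int64(94), np.int64(209)), (np.int64(-85), np.int64(93), np.int64(209)), (np.int64(-61), np.int64(-11), np.int64(154))] [37 36 34]
144 [(np.int64(-66), np.int64(87), np.int64(199)), (np.int64(-72), np.int64(88), np.int64(200)), (np.int64(-78), np.int64(88), np.int64(201)), (np.int64(-84), np.int64(87), np.int64(202)), (np.int64(-62), np.int64(-11), np.int64(149))] [45 44 44]
146 [(np.int64(-66), np.int64(87), np.int64(194)), (np.int64(-72), np.int64(88), np.int64(196)), (np.int64(-78), np.int64(87), np.int64(197)), (np.int64(-83), np.int64(87), np.int64(197)), (np.int64(-62), np.int64(-9), np.int64(146))] [59 58 57]
148 [(np.int64(-6
[... 1993 characters left out ...]
64(103)), (np.int64(-49), np.int64(11), np.int64(109)), (np.int64(-55), np.int64(11), np.int64(111)), (np.int64(-9), np.int64(-170), np.int64(1)), (np.int64(-17), np.int64(-175), np.int64(0))] [139  73  35]
166 [(np.int64(-39), np.int64(3), np.int64(98)), (np.int64(-49), np.int64(13), np.int64(106)), (np.int64(-55), np.int64(10), np.int64(105)), (np.int64(-12), np.int64(-161), np.int64(0)), (np.int64(-20), np.int64(-162), np.int64(1))] [127  72  37]
168 [(np.int64(-15), np.int64(-74), np.int64(44)), (np.int64(-21), np.int64(-79), np.int64(42)), (np.int64(-20), np.int64(-106), np.int64(27)), (np.int64(-16), np.int64(-150), np.int64(1)), (np.int64(-23), np.int64(-153), np.int64(1))] [65 53 45]
```

```bash
python3 - <<'E'
from ov import *
O=np.array([0.568567,-.160397]);yaw=np.deg2rad(-17.5);R=np.array([[np.cos(yaw),-np.sin(yaw)],[np.sin(yaw),np.cos(yaw)]])
p=snapshot('wrist');C=cloud(p);s=status.get_state();print(s['opening'],s['contact_force'],s['tool_pos'],s['clock'])
L=C.copy();L[...,:2]=(C[...,:2]-O)@R;L[...,2]-=.012;L*=1000
for v in range(226,280,4): print(v,[tuple(L[v,u].round(0).astype(int).tolist()) for u in (285,300,310,320,332,345,355)])
save(p,'wrist6')
E
```

```text
0.003299551465730831 [-0.58073708 -0.91097993 -0.02683364] [ 0.52026689 -0.14542228  0.12021986] 4.7
226 [(-89, 35, -1), (-89, 20, -1), (-89, 10, 0), (-42, 0, 104), (-90, -12, -1), (-90, -26, -2), (-90, -36, -1)]
230 [(-93, 35, -1), (-93, 20, -1), (-42, 6, 110), (-43, 0, 109), (-43, -8, 109), (-94, -26, 0), (-94, -36, -1)]
234 [(-98, 36, -1), (-98, 20, -1), (-43, 5, 113), (-44, 0, 113), (-44, -7, 113), (-98, -26, 0), (-99, -36, -1)]
238 [(-102, 36, 0), (-42, 11, 121), (-43, 5, 119), (-45, 0, 114), (-43, -7, 119), (-103, -26, -1), (-103, -36, -1)]
242 [(-107, 36, -1), (-41, 10, 127), (-43, 5, 125), (-47, 0, 116), (-43, -7, 124), (-42, -14, 126), (-107, -36, 0)]
246 [(-112, 36, -1), (-41, 10, 132), (-43, 5, 128), (-49, 0, 118), (-44, -7, 127), (-41, -13, 132), (-113, -36, -1)]
250 [(-116, 36, 0), (-41, 10, 136), (-43, 5, 133), (-52, 0, 117), (-43, -7, 133), (-42, -13, 136), (-118, -37, -2)]
254 [(-120, 36, 1), (-41, 10, 140), (-43, 5, 138), (-55, 0, 116), (-43, -6, 137), (-42, -13, 139), (-122, -37, -2)]
258 [(-125, 37, 0), (-42, 9, 143), (-43, 5, 140), (-125, 0, 0), (-43, -6, 140), (-42, -12, 143), (-42, -17, 143)]
262 [(-42, 16, 147), (-43, 9, 144), (-43, 5, 145), (-131, 0, -1), (-43, -6, 145), (-41, -12, 148), (-42, -17, 147)]
266 [(-42, 16, 150), (-43, 9, 148), (-44, 4, 147), (-136, 0, -1), (-43, -6, 148), (-41, -12, 151), (-42, -16, 151)]
270 [(-19, 10, 189), (-44, 9, 150), (-43, 4, 151), (-141, 0, -1), (-43, -6, 152), (-41, -11, 154), (-18, -11, 190)]
274 [(-19, 10, 191), (-43, 9, 154), (-43, 4, 154), (-146, 0, -1), (-43, -6, 155), (-42, -11, 156), (-19, -11, 192)]
278 [(-18, 10, 194), (-43, 8, 158), (-42, 4, 158), (-9223372036854775808, -9223372036854775808, -9223372036854775808), (-44, -6, 157), (-42, -11, 160), (-19, -11, 194)]<stdin>:5: RuntimeWarning: invalid value encountered in cast
```

View pics/wrist6.png

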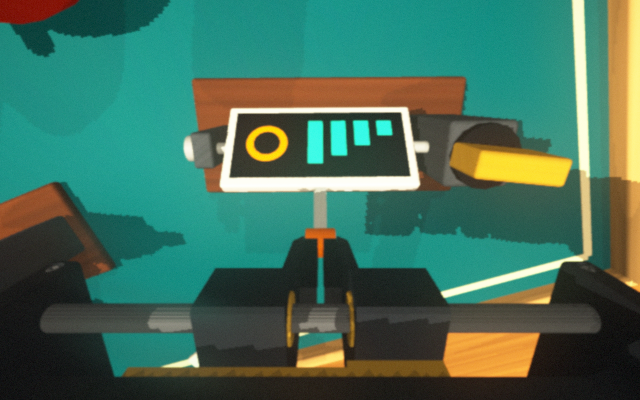

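{"method": "carry_out", "body": {
  "linear": [
    [0,0,0.003],
    [0,0,0.003],
    [0,0,0.003],
    [0,0,0.003],
    [0,0,0.003],
    [0,0,0.003],
    [0,0,0.003]
  ],
  "roll": [0,0,0,0,0,0,0],
  "gripper": 0.5
}}

```text
clock: 5.28
tool_pos: [0.5202, -0.1454, 0.1232]
eef_rot: [0.988, -0.157, 0.001, 0.002]
contact_force: [0.3, 0.3, -0.3]
opening: 0.496
```

```bash
cat > chk.py <<'E'
from ov import *
import sys
O=np.array([0.568567,-.160397]);yaw=np.deg2rad(-17.5);R=np.array([[np.cos(yaw),-np.sin(yaw)],[np.sin(yaw),np.cos(yaw)]])
def loc(C):
    L=C.copy();L[...,:2]=(C[...,:2]-O)@R;L[...,2]-=.012;return L*1000
def st():
    s=status.get_state();t=s['tool_pos'];e=s['eef_rot'];print(s['clock'],t.round(4),'stand',((t[:2]-O)@R*1000).round(1),round(t[2]*1000-12,1),'ang',np.rad2deg(2*np.arctan2(e[1],e[0])).round(1),'F',s['contact_force'].round(1),'op',round(float(s['opening']),3),'q7',s['q'][6].round(2));return s
E
python3 - <<'E'
from chk import *
st();p=snapshot('wrist');L=loc(cloud(p));save(p,'wrist7')
# fingers: cluster near x in -60..-35, z 110..150
m=(L[...,0]>-48)&(L[...,0]<-36)&(L[...,2]>118)&(L[...,2]<165)&(abs(L[...,1])<45)
Q=L[m];print(len(Q),np.percentile(Q,[0,1,5,50,99],axis=0).round(1))
E
```

```text
5.2833 [ 0.5202 -0.1454  0.1232] stand [-50.6  -0.2] 111.2 ang -18.1 F [ 0.3  0.3 -0.3] op 0.496 q7 -1.7
3124 [[-48.  -39.  118.4]
 [-47.5 -37.6 122.4]
 [-45.3 -35.7 126. ]
 [-42.7  21.1 148.1]
 [-40.7  36.6 164.7]]
```

{"method": "carry_out", "body": {
  "linear": [
    [0,0,-0.01],
    [0,0,-0.02],
    [0,0,-0.03],
    [0,0,-0.031],
    [0,0,-0.031]
  ],
  "roll": [0,0,0,0,0]
}}

```text
clock: 5.75
tool_pos: [0.5193, -0.1452, 0.0908]
eef_rot: [0.988, -0.157, -0.0, 0.001]
contact_force: [0.0, -0.8, 0.2]
opening: 0.5
```

```bash
python3 - <<'E'
from chk import *
st();p=snapshot('side');L=loc(cloud(p));cv2.imwrite('pics/side8.png',cv2.resize(cv2.cvtColor(p['img'],cv2.COLOR_RGB2BGR)[130:205,270:370],None,fx=8,fy=8,interpolation=cv2.INTER_CUBIC))
p=snapshot('wrist');save(p,'wrist8')
E
```

```text
5.75 [ 0.5193 -0.1452  0.0908] stand [-51.6  -0.3] 78.8 ang -18.1 F [ 0.  -0.8  0.2] op 0.5 q7 -1.71
```

View pics/side8.png

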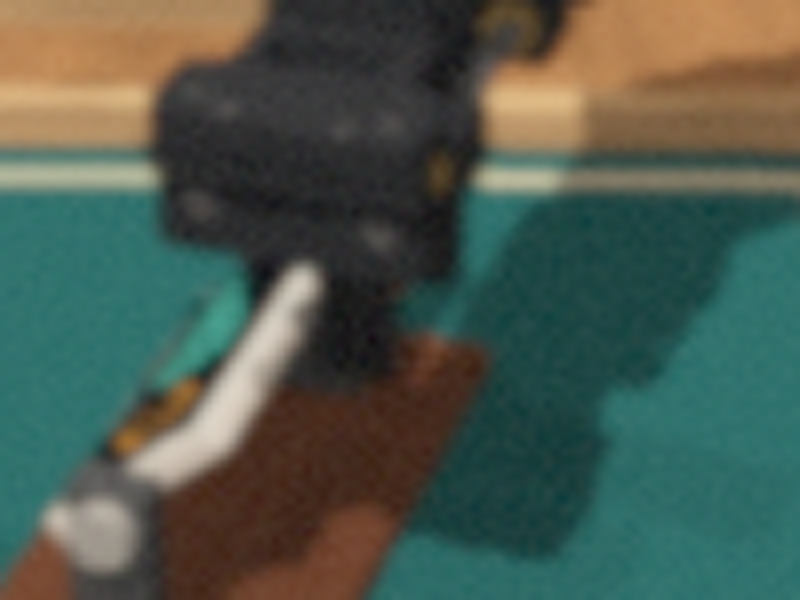

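View pics/wrist8.png

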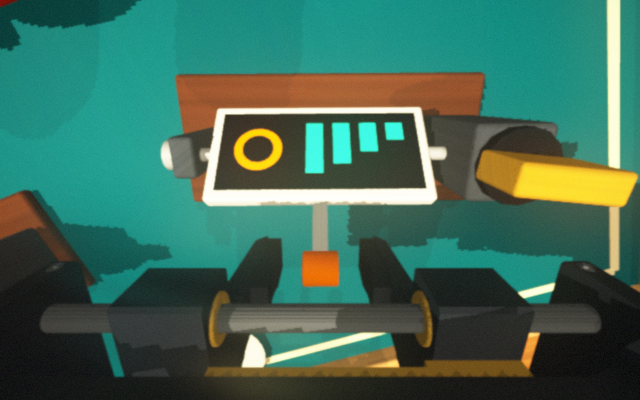

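Now the fingers straddle the grip at (320,268). Closing.

{"method": "carry_out", "body": {
  "linear": [
    [0,0,0],
    [0,0,0],
    [0,0,0],
    [0,0,0],
    [0,0,0],
    [0,0,0]
  ],
  "roll": [0,0,0,0,0,0],
  "gripper": 0.0,
  "grip_force": 20
}}

```text
clock: 6.35
tool_pos: [0.5203, -0.1454, 0.0921]
eef_rot: [0.988, -0.157, 0.001, 0.002]
contact_force: [0.3, -1.0, 1.6]
opening: 0.203
```

```bash
python3 - <<'E'
from chk import *
st();p=snapshot('wrist');save(p,'wrist9');st()
E
```

```text
6.35 [ 0.5203 -0.1454  0.0921] stand [-50.5  -0.3] 80.1 ang -18.1 F [ 0.3 -1.   1.6] op 0.203 q7 -1.71
6.4 [ 0.5203 -0.1455  0.0921] stand [-50.5  -0.3] 80.1 ang -18.1 F [-0.9  0.4  2.1] op 0.198 q7 -1.71
```

View pics/wrist9.png

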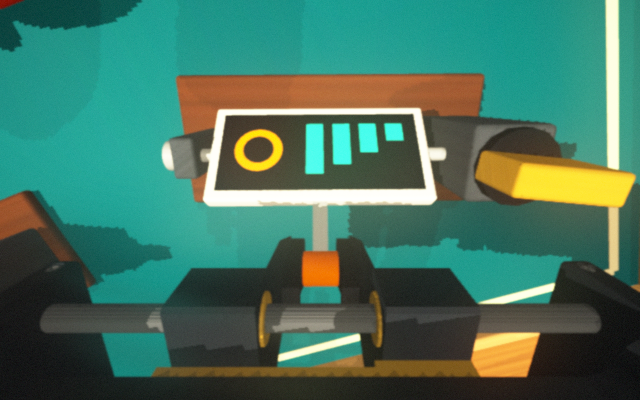

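{"method": "carry_out", "body": {
  "linear": [
    [0.005,-0.0015,0.005],
    [0.01,-0.003,0.01],
    [0.016,-0.005,0.014],
    [0.022,-0.007,0.0175],
    [0.0285,-0.009,0.0205],
    [0.0355,-0.011,0.0225],
    [0.0425,-0.0135,0.0235],
    [0.0494,-0.0156,0.024]
  ],
  "roll": [0,0,0,0,0,0,0,0]
}}

```text
clock: 7.07
tool_pos: [0.57, -0.1613, 0.1164]
eef_rot: [0.988, -0.157, 0.001, 0.002]
contact_force: [-4.9, 1.3, -2.8]
opening: 0.202
```

{"method": "carry_out", "body": {
  "linear": [
    [0,0,0],
    [0,0,0],
    [0,0,0]
  ],
  "roll": [0,0,0]
}}

```text
clock: 7.32
tool_pos: [0.5713, -0.1617, 0.1165]
eef_rot: [0.988, -0.157, 0.002, 0.002]
contact_force: [-0.0, -0.3, -5.9]
opening: 0.198
```

```bash
cat > panel.py <<'E'
from chk import *
def panel(n,save_as=None,verbose=True):
    p=snapshot(n);L=loc(cloud(p))
    if save_as: save(p,save_as)
    # panel points: |y|<62, within 33 of the pivot, z>40
    q=(abs(L[...,1])<62)&(abs(L[...,0])<40)&(L[...,2]>35)&(L[...,2]<102)
    n_,l,stt,_=cv2.connectedComponentsWithStats(q.astype(np.uint8))
    Q=L[q];Q=Q[(np.hypot(Q[:,0],Q[:,2]-64)<31)]
    if len(Q)<50: print(n,'few',len(Q));return p,L
    # robust: SVD with trimming
    for _ in range(6):
        c=np.median(Q,0);c=Q.mean(0);w=np.linalg.svd(Q-c,full_matrices=False)[2][2];w*=np.sign(w[0]);d=(Q-c)@w;Q=Q[abs(d)<max(2*np.std(d),.8)]
    print(n,len(Q),'n',w.round(3),'c',c.round(1),'th',np.arctan2(w[2],w[0]).round(3),'sd',np.std(d).round(2));return p,L
E
python3 - <<'E'
from panel import *
st();
for n in('scene','side','wrist'):
    p,L=panel(n,n+'10')
    cv2.imwrite(f'pics/{n}10c.png',cv2.resize(cv2.cvtColor(p['img'],cv2.COLOR_RGB2BGR)[120:270,190:340],None,fx=4,fy=4,interpolation=cv2.INTER_CUBIC)) if n!='wrist' else 0
E
```

```text
7.3167 [ 0.5713 -0.1617  0.1165] stand [ 3.  -0.4] 104.5 ang -18.1 F [-0.  -0.3 -5.9] op 0.198 q7 -1.69
scene 716 n [ 1.    -0.006 -0.026] c [ 7.   0.9 66.1] th -0.026 sd 0.6
side 411 n [ 1.    -0.004 -0.029] c [-5.8  3.9 67.2] th -0.029 sd 0.73
wrist 4575 n [ 1.    -0.004 -0.012] c [ 5.5 -1.2 70.6] th -0.012 sd 0.36
```

View pics/scene10c.png

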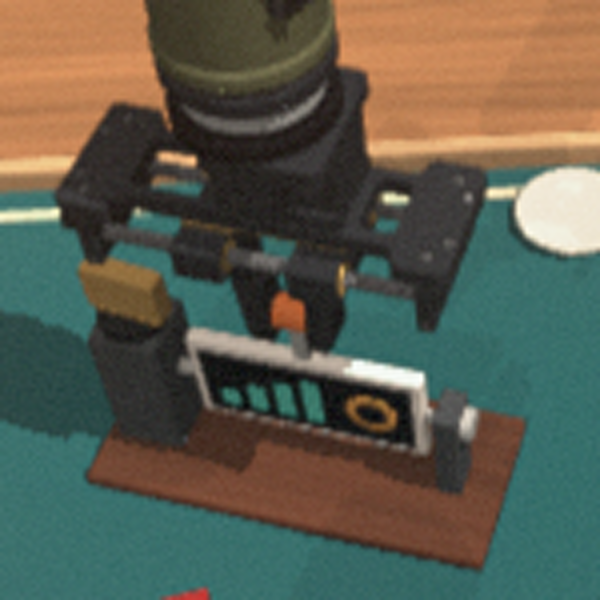

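View pics/wrist10.png

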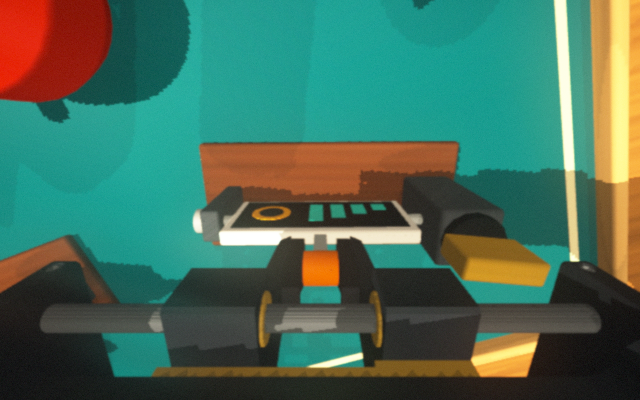

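{"method": "carry_out", "body": {
  "linear": [
    [-0.0015,0.0005,-0.001],
    [-0.0015,0.0005,-0.001],
    [-0.0015,0.0005,-0.001],
    [-0.0015,0.0005,-0.001]
  ],
  "roll": [0,0,0,0]
}}

```text
clock: 7.8
tool_pos: [0.5707, -0.1615, 0.1164]
eef_rot: [0.988, -0.157, 0.004, 0.002]
contact_force: [1.4, -0.9, 4.7]
opening: 0.202
```

```bash
python3 - <<'E'
from panel import *
st();
for n in('scene','side','wrist','scene','wrist'): panel(n)
E
```

```text
7.8 [ 0.5707 -0.1615  0.1164] stand [ 2.4 -0.4] 104.4 ang -18.1 F [ 1.4 -0.9  4.7] op 0.202 q7 -1.69
scene 741 n [ 1.    -0.007 -0.017] c [ 7.   1.8 66.3] th -0.017 sd 0.62
side 394 n [ 1.    -0.004 -0.02 ] c [-5.8  4.6 66.7] th -0.02 sd 0.72
wrist 4620 n [ 1.    -0.004 -0.005] c [ 5.4 -1.5 70.7] th -0.005 sd 0.36
scene 767 n [ 1.    -0.005 -0.014] c [ 7.   1.3 66.6] th -0.014 sd 0.65
wrist 4593 n [ 1.    -0.004 -0.005] c [ 5.4 -1.5 70.7] th -0.005 sd 0.37
```

```bash
python3 - <<'E'
from panel import *
for n in('scene','side','wrist'):
    p,L=panel(n)
    q=(abs(L[...,2])<4)&(abs(L[...,0])<200)&(abs(L[...,1])<150);Q=L[q]
    for _ in range(5):
        c=Q.mean(0);w=np.linalg.svd(Q-c,full_matrices=False)[2][2];w*=np.sign(w[2]);d=(Q-c)@w;Q=Q[abs(d)<2*np.std(d)]
    print(' tray',len(Q),w.round(4),c.round(1))
E
```

```text
scene 731 n [ 1.    -0.005 -0.014] c [ 7.  -0.1 66.6] th -0.014 sd 0.6
 tray 9104 [ 3.e-04 -5.e-04  1.e+00] [44.4 27.1  1. ]
side 402 n [ 1.    -0.006 -0.023] c [-5.8  4.  67. ] th -0.023 sd 0.76
 tray 7913 [-2.e-04  6.e-04  1.e+00] [-24.6  17.8   0.5]
wrist 4611 n [ 1.    -0.004 -0.005] c [ 5.4 -1.5 70.7] th -0.005 sd 0.37
 tray 54299 [1.e-04 1.e-03 1.e+00] [75.9  8.3 -0.7]
```

{"method": "carry_out", "body": {
  "linear": [
    [-0.0015,0.0005,0],
    [-0.0015,0.0005,0],
    [-0.0015,0.0005,0],
    [-0.0015,0.0005,0]
  ],
  "roll": [0,0,0,0]
}}

```text
clock: 8.53
tool_pos: [0.5696, -0.1612, 0.1164]
eef_rot: [0.988, -0.157, 0.004, 0.002]
contact_force: [2.3, -2.1, 0.2]
opening: 0.203
```

```bash
python3 - <<'E'
from panel import *
st();
for n in('scene','side','wrist','scene','wrist'): panel(n)
E
```

```text
8.5333 [ 0.5696 -0.1612  0.1164] stand [ 1.2 -0.4] 104.4 ang -18.1 F [ 2.3 -2.1  0.2] op 0.203 q7 -1.69
scene 762 n [ 1.    -0.006  0.005] c [ 7.   0.3 66.5] th 0.005 sd 0.66
side 392 n [ 1.    -0.004 -0.001] c [-5.9  4.9 66.8] th -0.001 sd 0.77
wrist 4755 n [ 1.    -0.004  0.012] c [ 5.3 -1.  70.8] th 0.012 sd 0.37
scene 774 n [ 1.    -0.005  0.002] c [ 7.   0.8 66.2] th 0.002 sd 0.67
wrist 4737 n [ 1.    -0.004  0.012] c [ 5.3 -1.3 70.5] th 0.012 sd 0.36
```

{"method": "carry_out", "body": {
  "linear": [
    [0,0,0],
    [0,0,0],
    [0,0,0],
    [0,0,0],
    [0,0,0.01],
    [0,0,0.03],
    [0,0,0.06],
    [0,0,0.09]
  ],
  "roll": [0,0,0,0,0,0,0,0],
  "gripper": 0.5
}}

```text
clock: 9.45
tool_pos: [0.5687, -0.1608, 0.2074]
eef_rot: [0.988, -0.157, 0.003, 0.002]
contact_force: [1.0, -0.7, -0.5]
opening: 0.497
```

```bash
python3 - <<'E'
from panel import *
st();
for n in('scene','side','wrist'): panel(n,n+'11')
st()
p=snapshot('wrist');save(p,'wrist12');C=cloud(p)
for r in cut_out(p,'lock')[:2]:
    K=C[r['region']];K=K[(K[:,2]>.140)&(K[:,2]<.155)];print(r['confidence'],r['pixel'],len(K),np.median(K,0),cv2.minAreaRect((K[:,:2]*1000).astype(np.float32)))
E
```

```text
9.45 [ 0.5687 -0.1608  0.2074] stand [ 0.2 -0.4] 195.4 ang -18.1 F [ 1.  -0.7 -0.5] op 0.497 q7 -1.69
scene 747 n [ 1.    -0.007  0.003] c [ 6.9  0.7 66.7] th 0.003 sd 0.63
side 381 n [ 1.    -0.005 -0.002] c [-5.8  4.7 67. ] th -0.002 sd 0.73
wrist 1682 n [ 1.    -0.004  0.013] c [ 5.3 -1.3 70.5] th 0.013 sd 0.36
9.6 [ 0.5712 -0.1616  0.2095] stand [ 2.8 -0.3] 197.5 ang -18.1 F [ 0.1 -0.1 -0.6] op 0.5 q7 -1.69
0.77 [428.8, 201.5] 961 [ 0.54095931 -0.25066203  0.14710824] ((539.3778686523438, -251.2423858642578), (44.197509765625, 14.461370468139648), 65.34236907958984)
0.3 [337.7, 178.5] 1415 [ 0.54538022 -0.24094508  0.14738977] ((552.3549194335938, -212.9578094482422), (125.3892822265625, 17.347280502319336), 71.79283142089844)
```

View pics/wrist12.png

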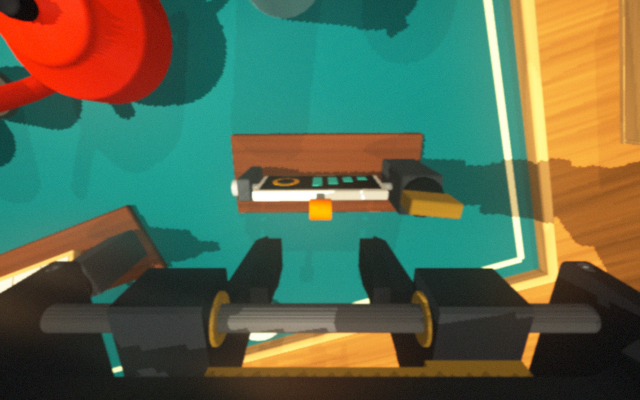

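```bash
python3 - <<'E'
from chk import *
C=cloud(pickle.load(open('scene1.pkl','rb')))
for x in np.arange(.58,.76,.03):
    print(x.round(2),[ (lambda Z: round(float(np.nanmax(Z)),3) if len(Z) else None)(C[(abs(C[...,0]-x)<.015)&(abs(C[...,1]-y)<.02)][:,2]) for y in np.arange(-.4,.0,.04)])
E
```

```text
0.58 [0.033, 0.016, 0.017, 0.026, 0.107, 0.082, 0.093, 0.103, 0.101, 0.026]
0.61 [0.033, 0.016, 0.016, 0.015, 0.024, 0.026, 0.069, 0.082, 0.091, 0.022]
0.64 [0.033, 0.016, 0.016, 0.016, 0.016, 0.017, 0.023, 0.026, 0.026, 0.017]
0.67 [0.033, 0.016, 0.015, 0.016, 0.016, 0.015, 0.016, 0.016, 0.017, 0.016]
0.7 [0.033, 0.016, 0.016, 0.015, None, None, 0.016, 0.016, 0.016, 0.016]
0.73 [0.033, 0.086, 0.086, 0.015, None, 0.159, 0.158, 0.017, 0.016, 0.106]
0.76 [0.086, 0.097, 0.096, 0.086, 0.16, 0.162, 0.16, 0.017, 0.086, 0.12]
```

{"method": "carry_out", "body": {
  "linear": [
    [-0.004,-0.011,0],
    [-0.008,-0.022,0],
    [-0.012,-0.033,0],
    [-0.016,-0.044,0],
    [-0.02,-0.055,0],
    [-0.024,-0.066,0],
    [-0.028,-0.077,0],
    [-0.031,-0.09,0]
  ],
  "roll": [0.12,0.24,0.36,0.48,0.6,0.72,0.84,0.96]
}}

```text
clock: 10.37
tool_pos: [0.5366, -0.2506, 0.205]
eef_rot: [0.948, 0.32, 0.003, -0.001]
contact_force: [0.4, 0.6, 0.3]
opening: 0.501
```

{"method": "carry_out", "body": {
  "linear": [
    [0,0,0],
    [0,0,0],
    [0,0,0],
    [0,0,0],
    [0,0,0],
    [0,0,0],
    [0,0,0]
  ],
  "roll": [0.12,0.24,0.36,0.46,0.5,0.5,0.5]
}}

```text
clock: 10.95
tool_pos: [0.5358, -0.2503, 0.2039]
eef_rot: [0.839, 0.544, 0.002, -0.003]
contact_force: [0.1, 0.4, 0.1]
opening: 0.5
```

```bash
python3 - <<'E'
from panel import *
st();p=snapshot('wrist');save(p,'wrist13');C=cloud(p)
for r in cut_out(p,'lock')[:2]:
    K=C[r['region']];K=K[(K[:,2]>.140)&(K[:,2]<.155)];print(r['confidence'],r['pixel'],len(K),np.median(K,0),cv2.minAreaRect((K[:,:2]*1000).astype(np.float32)))
st()
E
```

```text
10.95 [ 0.5358 -0.2503  0.2039] stand [ -4.2 -95.6] 191.9 ang 65.9 F [0.1 0.4 0.1] op 0.5 q7 -0.41
0.85 [327.1, 199.4] 906 [ 0.54040402 -0.24905482  0.14722211] ((539.4815673828125, -250.99476623535156), (43.81351089477539, 13.564616203308105), 66.5962905883789)
11.05 [ 0.5362 -0.2504  0.2044] stand [ -3.8 -95.5] 192.4 ang 65.9 F [ 0.4 -0.6  0.7] op 0.498 q7 -0.41
```

View pics/wrist13.png

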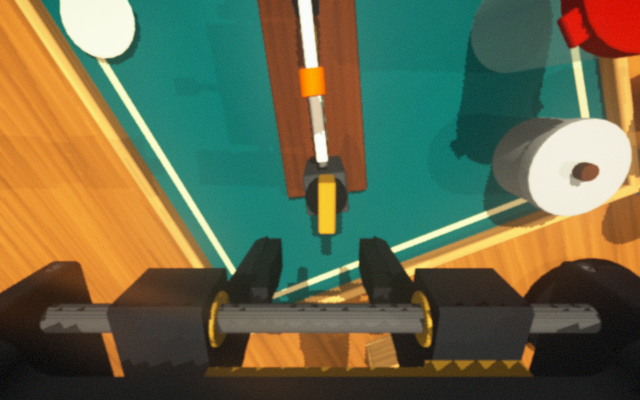

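{"method": "carry_out", "body": {
  "linear": [
    [0.003,-0.001,-0.02],
    [0.003,-0.001,-0.045],
    [0.003,-0.001,-0.065],
    [0.003,-0.001,-0.08],
    [0.003,-0.001,-0.088],
    [0.003,-0.001,-0.091],
    [0.003,-0.001,-0.091]
  ],
  "roll": [0,0,0,0,0,0,0]
}}

```text
clock: 11.63
tool_pos: [0.539, -0.2512, 0.113]
eef_rot: [0.839, 0.544, 0.002, -0.003]
contact_force: [-0.2, 1.0, 0.5]
opening: 0.499
```

```bash
python3 - <<'E'
from panel import *
st();p=snapshot('wrist');save(p,'wrist14');L=loc(cloud(p))
p=snapshot('side');cv2.imwrite('pics/side14.png',cv2.resize(cv2.cvtColor(p['img'],cv2.COLOR_RGB2BGR)[110:185,270:370],None,fx=6,fy=6,interpolation=cv2.INTER_CUBIC));st()
E
```

```text
11.6333 [ 0.539  -0.2512  0.113 ] stand [ -0.9 -95.5] 101.0 ang 65.9 F [-0.2  1.   0.5] op 0.499 q7 -0.47
11.7333 [ 0.5398 -0.2515  0.1142] stand [ -0.  -95.5] 102.2 ang 65.9 F [0.2 0.8 0.3] op 0.5 q7 -0.47
```

View pics/wrist14.png

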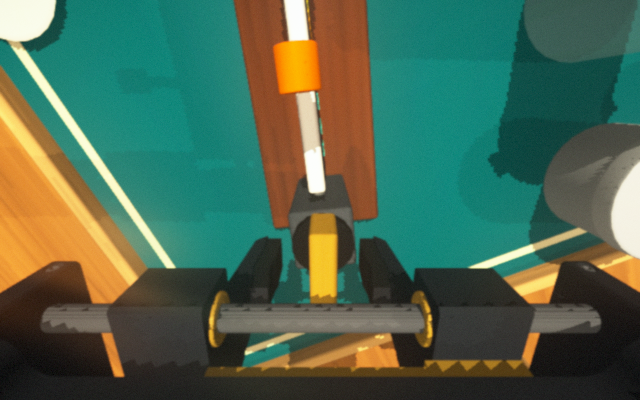

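View pics/side14.png

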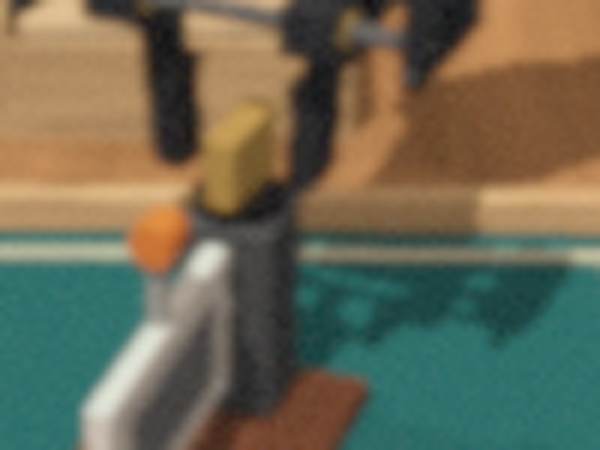

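{"method": "carry_out", "body": {
  "linear": [
    [0,0,0],
    [0,0,0],
    [0,0,0],
    [0,0,0],
    [0,0,0],
    [0,0,0],
    [0,0,0]
  ],
  "roll": [0,0,0,0,0,0,0],
  "gripper": 0.0,
  "grip_force": 25
}}

```text
clock: 12.32
tool_pos: [0.5405, -0.2518, 0.1146]
eef_rot: [0.839, 0.544, 0.003, -0.001]
contact_force: [1.0, -0.2, 1.2]
opening: 0.159
```

```bash
python3 - <<'E'
from panel import *
s=st();print(s['moment'])
E
```

```text
12.3167 [ 0.5405 -0.2518  0.1146] stand [  0.7 -95.6] 102.6 ang 65.9 F [ 1.  -0.2  1.2] op 0.159 q7 -0.47
[-0.22084087 -0.27415616 -0.03554332]
```

{"method": "carry_out", "body": {
  "linear": [
    [0,0,0],
    [0,0,0],
    [0,0,0],
    [0,0,0],
    [0,0,0],
    [0,0,0],
    [0,0,0],
    [0,0,0]
  ],
  "roll": [-0.1,-0.2,-0.3,-0.4,-0.5,-0.6,-0.7,-0.8]
}}

```text
clock: 12.98
tool_pos: [0.5403, -0.2517, 0.1145]
eef_rot: [0.985, 0.171, 0.003, -0.0]
contact_force: [-0.6, -0.1, 0.4]
opening: 0.156
```

```bash
python3 - <<'E'
from panel import *
s=st();print(s['moment'])
E
```

```text
12.9833 [ 0.5403 -0.2517  0.1145] stand [  0.5 -95.5] 102.5 ang 19.7 F [-0.6 -0.1  0.4] op 0.156 q7 -1.05
[ 0.00911043 -0.01201555  0.05103608]
```

{"method": "carry_out", "body": {
  "linear": [
    [0,0,0],
    [0,0,0],
    [0,0,0],
    [0,0,0],
    [0,0,0],
    [0,0,0],
    [0,0,0]
  ],
  "roll": [-0.1,-0.2,-0.3,-0.4,-0.47,-0.5,-0.5]
}}

```text
clock: 13.57
tool_pos: [0.5404, -0.2515, 0.1146]
eef_rot: [0.997, -0.077, 0.003, 0.001]
contact_force: [0.1, -0.3, 0.5]
opening: 0.159
```

```bash
python3 - <<'E'
from panel import *
s=st();print(s['moment'])
E
```

```text
13.5667 [ 0.5404 -0.2515  0.1146] stand [  0.5 -95.4] 102.6 ang -8.8 F [ 0.1 -0.3  0.5] op 0.159 q7 -1.39
[-0.0286985  -0.0557033   0.21791247]
```

{"method": "carry_out", "body": {
  "linear": [
    [0,0,0],
    [0,0,0],
    [0,0,0],
    [0,0,0]
  ],
  "roll": [-0.03,-0.06,-0.06,-0.06]
}}

```text
clock: 13.9
tool_pos: [0.5405, -0.2516, 0.1146]
eef_rot: [0.994, -0.106, 0.003, 0.001]
contact_force: [0.8, -1.3, 0.7]
opening: 0.159
```

```bash
python3 - <<'E'
from panel import *
s=st();print(s['moment']);p=snapshot('wrist');save(p,'wrist15');panel('scene','scene15')
E
```

```text
13.9 [ 0.5405 -0.2516  0.1146] stand [  0.7 -95.4] 102.6 ang -12.2 F [ 0.8 -1.3  0.7] op 0.159 q7 -1.43
[-0.18553003 -0.13014348  0.53899138]
scene 784 n [ 1.    -0.006 -0.001] c [ 7.   0.8 67. ] th -0.001 sd 0.68
```

View pics/wrist15.png

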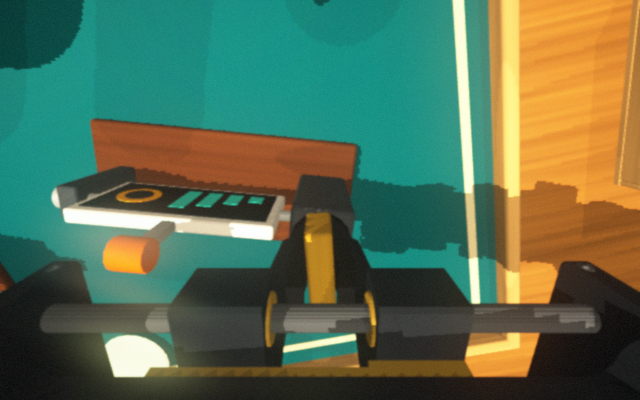

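{"method": "carry_out", "body": {
  "linear": [
    [0,0,0],
    [0,0,0],
    [0,0,0],
    [0,0,0],
    [0,0,0.02],
    [0,0,0.05],
    [0,0,0.08],
    [0,0,0.11]
  ],
  "roll": [0,0,0,0,0,0,0,0],
  "gripper": 0.5
}}

```text
clock: 14.67
tool_pos: [0.54, -0.2513, 0.2256]
eef_rot: [0.994, -0.107, 0.002, 0.0]
contact_force: [0.1, -0.6, -0.5]
opening: 0.501
```

{"method": "carry_out", "body": {
  "linear": [
    [-0.02,-0.005,0.01],
    [-0.04,-0.01,0.02],
    [-0.06,-0.015,0.03],
    [-0.08,-0.02,0.04],
    [-0.08,-0.02,0.04],
    [-0.08,-0.02,0.04]
  ],
  "roll": [0,0,0,0,0,0]
}}

```text
clock: 15.17
tool_pos: [0.4594, -0.2718, 0.2662]
eef_rot: [0.994, -0.108, 0.003, 0.001]
contact_force: [-0.7, 0.4, -0.3]
opening: 0.5
```

```bash
python3 - <<'E'
from panel import *
st()
for n in('scene','side','wrist'):
    p,_=panel(n,n+'16');C=cloud(p)
    for r in cut_out(p,'lock')[:2]:
        K=C[r['region']];K=K[(K[:,2]>.140)&(K[:,2]<.155)]
        if len(K)>10: print(r['confidence'],r['pixel'],len(K),np.median(K,0).round(4),cv2.minAreaRect((K[:,:2]*1000).astype(np.float32)))
E
```

```text
15.1667 [ 0.4594 -0.2718  0.2662] stand [ -70.6 -139.1] 254.2 ang -12.4 F [-0.7  0.4 -0.3] op 0.5 q7 -1.34
scene 805 n [ 1.    -0.008  0.003] c [ 6.9  0.5 66.5] th 0.003 sd 0.7
0.61 [220.2, 191.9] 139 [ 0.5458 -0.25    0.1483] ((542.8333129882812, -250.0380096435547), (14.268472671508789, 43.94279098510742), 78.93558502197266)
side 389 n [ 1.    -0.007 -0.003] c [-5.8  5.7 66.8] th -0.003 sd 0.74
wrist 552 n [ 0.983 -0.004  0.183] c [ 1.4 -6.6 89.6] th 0.184 sd 3.12
0.67 [285.7, 109.7] 754 [ 0.54   -0.2523  0.1471] ((538.9685668945312, -251.71913146972656), (14.276274681091309, 43.768497467041016), 82.1274642944336)
```

View pics/wrist16.png

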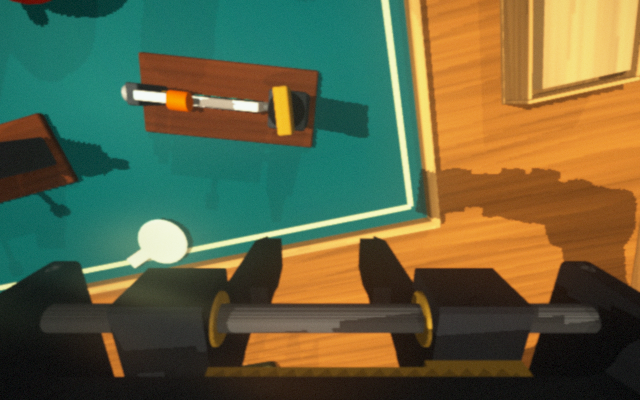

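View pics/scene16.png

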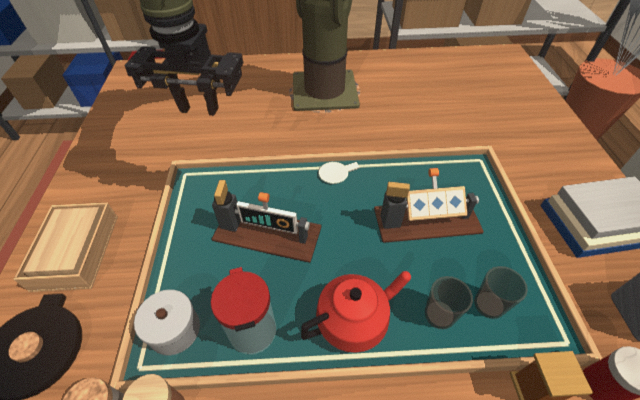

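```bash
python3 -c "
from plant import finish_job;print(finish_job())"
```

```text
the job is handed in; nothing more can be done
None
```

I turned the display panel upright by its orange grip and then turned the brass knob on the same stand clockwise to its stop. I handed the job in at about 15 s of the 42 s allowed.

**Last checks (arm withdrawn):**
- **Panel:** the scene camera measured a lean of +0.003 rad and the side camera −0.003 rad. The last wrist-camera estimate, 0.18 rad, is invalid because it saw the panel only edge-on and the fit was poor. A clear wrist view after releasing the panel, before locking, gave 0.013 rad.
- **Lock:** the wrist camera puts the knob bar at about 1.40 rad, which is the stop. The scene camera gave about 1.46 rad from far fewer points. The turning moment had also risen to about 0.54 N m against the stop.
- **Tile stand:** it looks unchanged in the pictures, and no move took the arm near it.

**Problems along the way:**
- **First grasp missed:** my first attempt closed just above the orange grip without touching it. Both cameras showed the fingertips about 30 mm higher than the reported tool position implied. I corrected for that by eye and measurement.
- **Base position:** the dark base appeared about 8 mm off along the stand's y axis compared with the posts and panel. I worked from the knob and grip instead.

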